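Clamp a block in the drilling jig with its slotted cam screw

TASK

Push the hardwood block along the fence up against the drilling jig's end stop, then, with the orange flat driver, turn the jig's slotted cam screw clockwise until the block is clamped snug: firmly held, but not so hard that the cam bruises the wood. Put the driver back in its hole in the rack and leave the green one alone.

Things in the scene. Friction and masses are not known exactly. Their poses are not given: they have to be found in the camera images.
- drilling_jig: Fixed jig: pale plywood base 165 x 230 x 18 mm (top 18 mm above the bench) with a brown back fence, brown end stop, steel drill guide and cam clamp. Frame: origin at bench height, z up, x from the cam screw to the fence, y along the fence away from the end stop. Base: x -95 to 70, y -115 to 115 mm. Fence: bar 30 mm high, reset for each batch, front face anywhere from x = 18.8 to 21.8 mm.
- end_stop (a point): Middle of the end stop's face, at y = -60 mm in the jig's frame, 38 mm above the bench. The stop is a brown wooden post 45 mm high on the base; its face looks along the jig's +y.
- guide_bush (a point): Top of the dark drill bush, 75 mm above the bench, in the steel guide plate (44 x 72 x 6 mm, underside 63 mm above the bench) that overhangs the end stop, as far as y = -12 mm in the jig's frame. The block slides under the plate.
- hardwood_block: The workpiece, brown, 50 x 85 x 40 mm (along its x, y, z), 0.15 kg, origin at the centre of its underside. It lies flat on the jig's base (top 58 mm above the bench), its y along the fence, about 0.5 mm loose from the fence, its end 13 to 28 mm short of the end stop. Push it from its free (+y) end. Against the stop its centre is at y = -17.5 mm in the jig's frame.
- cam_screw: Vertical clamp screw: steel slotted head (24 mm across, top 41 mm above the bench) on a brass eccentric disc (radius 15, 4 mm off-centre) that presses the block on the fence. Origin on its axis at the base's top (jig x -45, y -15 mm), z up, x along the slot, turning with it. Clockwise from above tightens. It meets the block after 0.35 to 1.45 rad (not visible beforehand) and stays as left.
- slot (a point): Centre of the slot's floor, on the screw's axis, 35.5 mm above the bench. Slot 16 mm long, ends closed, 4 mm wide, 5.5 deep. Torque on the driver: about 0.06 N m turning free; once the cam bites it rises by some 1 N m per rad; 0.2 N m is snug (about 20 N on the block), under 0.13 loose, over 0.3 bruises the wood. Start to snug takes at most 1.85 rad of driver turn, slack included.
- flat_driver: Flat screwdriver, orange square handle, upright in the rack, 138 mm tall, 0.1 kg. Origin at the middle of the tip's edge, z up the shaft, x along the blade's width. Blade 14 x 2.4 mm, 8 mm long (slack in the slot 0.8 mm, 0.11 rad each way); shaft 8 mm; handle 26 x 26 mm, flats parallel to x and y, 62 to 132 mm above the tip. Grip it from above 102 mm over the tip with about 45 N.
- cross_driver: Cross-point screwdriver with a green handle of the same size, in the rack's other hole; not needed, leave it standing. Origin at its tip, z up. Its top is 151 mm above the bench: lift the orange driver clear over it.
- driver_rack: Fixed pale wooden rack, 60 x 220 mm, its top 75 mm above the bench, with two round through holes of 21 mm, 120 mm apart along its y. Origin at the centre of its underside, z up. A driver is home when its handle's underside (62 mm above its tip) rests on the top: the tip is then 13 mm above the bench.
- hole_left (a point): Centre of the rack's hole at its +y end, level with the rack's top. Which driver stands in which hole varies.
- hole_right (a point): Centre of the rack's hole at its -y end, level with the rack's top.
There are look-alikes about, which are no part of the job. What is shaped like the hardwood_block but pink or red is not meant.

How it is judged:
By the outcome, as a careful person would: the job done as asked, in the order asked, and still so for the second after the job is handed in, with the robot touching nothing.
It also fails if it takes over 72 s, if anything falls off the work surface, if the arm or the gripper's body presses on something with over 40 N, if the wrist force passes 120 N, or if a joint passes its speed limit or range.

ROBOT

A 7-joint arm with a two-finger parallel gripper is mounted at the origin on a cart in front of the work surface, level with it; the furniture and walls round the work are solid. World frame = base frame: x ahead of the robot, y to its left, z up, the work surface at z = 0. Lengths are in m, angles in rad, forces in N, time in s.
With the tool pointing down it reaches from about 0.425 to 0.825 m from the base axis. Payload 3.6 kg.
Tool frame: the origin (TCP) lies at the very end of the fingers, on their centre line; the grasp point (between the pads) lies 19 mm behind it; z points along the fingers, y is the line along which they close (so a half turn about z gives the same grasp; the last joint's range is limited). The gripper opens to 85 mm and grips with 20 to 120 N. Pads are 22 mm wide; open, the fingers measure 114 mm over their backs; the gripper's body (76 mm by 85 mm) begins 54 mm behind the grasp point. The pads swing forward as they close: fully open they stand 13 mm farther back than shut.
Start: joints at [1.268, 0.615, -0.013, 1.423, 0.008, 1.103, -0.04], TCP at [0.178, -0.625, 0.231] pointing down, gripper open.
Joint ranges: [-3.12, 3.12], [-0.3, 2.06], [-1.34, 1.32], [0.26, 2.42], [-1.36, 4.5], [0.01, 1.98], [-2.84, 2.84]. Speed limits (rad/s): [2.79, 2.79, 3.14, 3.14, 3.14, 3.14, 3.14].

INTERFACE

Orientations are given as a unit quaternion [w, x, y, z].
In Python, from bench import arm gives the robot as it stands.
- The arm moves only by the shell command python3 -m jog 'ROWS' [OPENING] [FORCE]. ROWS is JSON, a list of rows, each an object with "slide": the shift along the tool's x, y, z in m, a list of three; "yaw": the turn about the tool's z in rad. A call has exactly 5 rows; each row is the pose to reach, as a shift and turn from the pose commanded when the call began, along the tool's axes at that moment; what a row does not reach only later rows make up. A row lasts 1/12 s, in which the tool goes at most 41.7 mm and 7.16 degrees, less where a joint would pass 70% of its speed; a pose out of reach is approached as far as the arm can. A call with a gripper value outside its range is refused whole. OPENING is the finger opening in m, from 0 to 0.0854, set as the call begins (- or left out, the last holds). The fingers move at their own pace and stop on an object; FORCE is the grip in N (left out, the last holds). Time passes only in rows, so rows that repeat a pose let the fingers close, or fill a call up. It gives the time, the measured TCP pose, the force, the opening and the grip force at its end, in the units of the state.
- arm.read_state(): the state, without advancing time (a new reading comes with each control period).
- arm.read_camera(name): name is "side" or "top"; returns a dict with "frame" (400x640x3 uint8, red, green, blue), "fx", "fy", "cx", "cy" (pixels), "R" (3x3) and "t" (3): a world point X has camera coordinates R X + t. Camera axes: x right, y down, z forward; pixel columns grow to the right and rows downward; lengths in m; the calibration is good to about 2 mm. A picture is of the moment at which its call begins. There is no depth.
- arm.hand_in(): hands the job in; it is judged then, once.
The state is a dict: "time_s": time; "q": joint angles; "qd": joint speeds; "tau": joint torques, N m; "eef_pos": TCP position; "orientation": TCP orientation; "wrist_force": force on the tool from outside, world axes, zero at the start; "moment": the same for the moment, N m; "opening": opening from 0.0 (shut) to 1.0 (fully open); "grasp_force": force on a finger pad.
Only numpy, scipy, OpenCV 4.12 (cv2) and the standard library are available. Lean on these libraries where they do the work, as an engineer would, in place of code of your own. Each camera call takes 0.05 s, during which the arm holds its last target. There are 200 camera calls.

## Working session

There is one attempt and no reset: what is moved stays moved. The work goes in short steps, Python scripts to look and compute and a shell command to move; the robot and the scene stay as the last step left them, time stands still between calls to the robot, and variables do not carry over. Pictures are saved under pics/ and viewed, at most 10 in all, crops included, and the job is handed in when it is done.

```bash
mkdir -p pics; ls
python3 - <<'E'
from bench import arm
import cv2,json,numpy as np
s=arm.read_state();print({k:np.round(v,3).tolist() for k,v in s.items()})
for n in("top","side"):
    c=arm.read_camera(n);cv2.imwrite(f"pics/{n}0.png",c["frame"][:,:,::-1])
    print(n,c["fx"],c["fy"],c["cx"],c["cy"],np.round(c["R"],4).tolist(),np.round(c["t"],4).tolist())
E
```

```text
pics
{'time_s': 0.0, 'q': [1.267, 0.616, -0.013, 1.425, 0.008, 1.103, -0.04], 'qd': [-0.0, -0.0, -0.001, -0.001, 0.001, 0.001, 0.002], 'tau': [0.0, -46.921, 0.259, -17.104, 0.01, 0.009, -0.0], 'eef_pos': [0.177, -0.624, 0.23], 'orientation': [-0.001, 0.99, 0.138, -0.0], 'wrist_force': [-0.659, -0.601, -0.508], 'moment': [0.029, -0.007, -0.025], 'grasp_force': 0.0, 'opening': 0.998}
top 464.15765873696034 464.15765873696034 322.4673538991158 204.06671849071424 [[-0.0015, -0.9999, -0.0119], [-0.9845, 0.0035, -0.1756], [0.1756, 0.0115, -0.9844]] [0.036, 0.457, 1.2367]
side 455.6913949736605 455.6913949736605 313.6020068520812 194.0703901224708 [[-0.9993, -0.0311, 0.0224], [-0.0339, 0.4431, -0.8958], [0.018, -0.8959, -0.4438]] [0.4833, 0.0703, 1.2313]
```

View pics/top0.png

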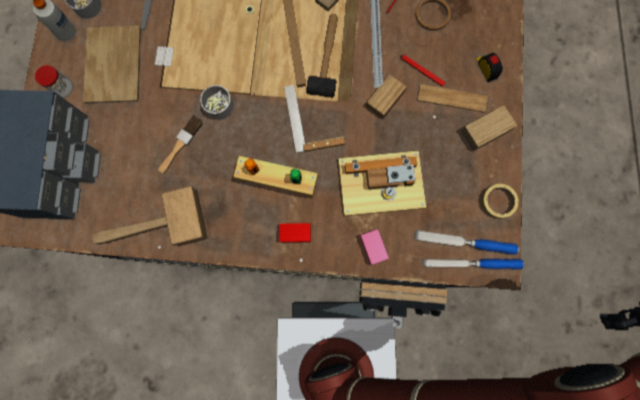

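View pics/side0.png

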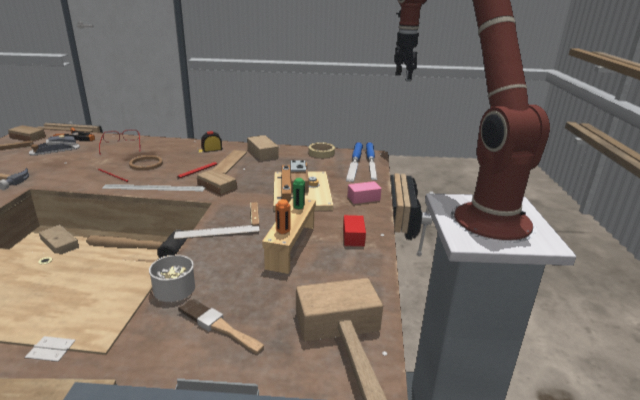

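The top view shows the jig at about (382,182), with the brown block at (377,177) between the fence (380,163) and the cam (389,193). The rack is at (275,176), with the orange driver at (251,166) and the green at (296,175). The look-alikes are the red block (295,233), the pink block (375,247) and loose brown blocks (386,95) and (490,127). Only the one at (377,177) is brown, lies in the jig and touches the fence.

```bash
cat > h.py <<'E'
import numpy as np,cv2
from bench import arm
def cam(n,k=1):
    cs=[arm.read_camera(n) for _ in range(k)]
    c=dict(cs[0]); c["frame"]=np.mean([x["frame"] for x in cs],0).round().astype(np.uint8)
    c["R"]=np.array(c["R"]);c["t"]=np.array(c["t"]);return c
def plane(c,uv,z):
    uv=np.atleast_2d(np.asarray(uv,float))
    d=np.c_[(uv[:,0]-c["cx"])/c["fx"],(uv[:,1]-c["cy"])/c["fy"],np.ones(len(uv))]@c["R"]
    o=-c["R"].T@c["t"]; return o+d*((z-o[2])/d[:,2])[:,None]
def proj(c,X):
    p=np.atleast_2d(X)@c["R"].T+c["t"]; return np.c_[c["fx"]*p[:,0]/p[:,2]+c["cx"],c["fy"]*p[:,1]/p[:,2]+c["cy"]]
E
python3 - <<'E'
from h import *
t=cam("top",4);s=cam("side",4)
np.savez("c0.npz",t=t["frame"],s=s["frame"])
a=cv2.resize(t["frame"][145:220,225:435],None,fx=3.8,fy=3.8,interpolation=cv2.INTER_CUBIC)
b=cv2.resize(s["frame"][150:275,250:350],None,fx=2.5,fy=2.5,interpolation=cv2.INTER_CUBIC)
j=cv2.resize(s["frame"][150:225,260:345],None,fx=4.1,fy=4.1,interpolation=cv2.INTER_CUBIC)
o=np.zeros((600,800,3),np.uint8);o[:a.shape[0],:a.shape[1]]=a;o[286:286+b.shape[0],:b.shape[1]]=b[:314];o[286:286+j.shape[0],300:300+j.shape[1]]=j[:314]
cv2.imwrite("pics/crop0.png",o[:,:,::-1])
h=cv2.cvtColor(t["frame"],cv2.COLOR_RGB2HSV)
for n,lo,hi,reg in(("pale",(18,60,150),(32,200,255),(225,145,435,220)),("orange",(5,200,120),(14,255,255),(225,145,330,210)),("green",(50,120,50),(85,255,255),(225,145,330,210))):
    m=cv2.inRange(h,lo,hi);k=np.zeros_like(m);x0,y0,x1,y1=reg;k[y0:y1,x0:x1]=m[y0:y1,x0:x1]
    for c in cv2.findContours(k,cv2.RETR_EXTERNAL,cv2.CHAIN_APPROX_NONE)[0]:
        if cv2.contourArea(c)>15: print(n,cv2.contourArea(c),cv2.minAreaRect(c),np.round(cv2.boxPoints(cv2.minAreaRect(c)),1).tolist())
E
```

```text
pale 1225.5 ((275.1334533691406, 174.41622924804688), (80.8296890258789, 22.19892120361328), 12.875000953674316) [[233.3000030517578, 176.1999969482422], [238.1999969482422, 154.60000610351562], [317.0, 172.60000610351562], [312.1000061035156, 194.1999969482422]]
pale 4538.0 ((382.0388488769531, 182.3986358642578), (57.750205993652344, 82.0980224609375), 84.42780303955078) [[338.3999938964844, 157.60000610351562], [420.1000061035156, 149.6999969482422], [425.70001220703125, 207.1999969482422], [344.0, 215.10000610351562]]
orange 24.0 ((250.00003051757812, 164.50001525878906), (9.192387580871582, 9.192388534545898), 45.0) [[243.5, 164.5], [250.0, 158.0], [256.5, 164.5], [250.0, 171.0]]
green 73.5 ((295.3077087402344, 173.96153259277344), (10.001924514770508, 9.60969066619873), 11.309932708740234) [[289.5, 177.6999969482422], [291.29998779296875, 168.3000030517578], [301.20001220703125, 170.1999969482422], [299.29998779296875, 179.6999969482422]]
```

View pics/crop0.png

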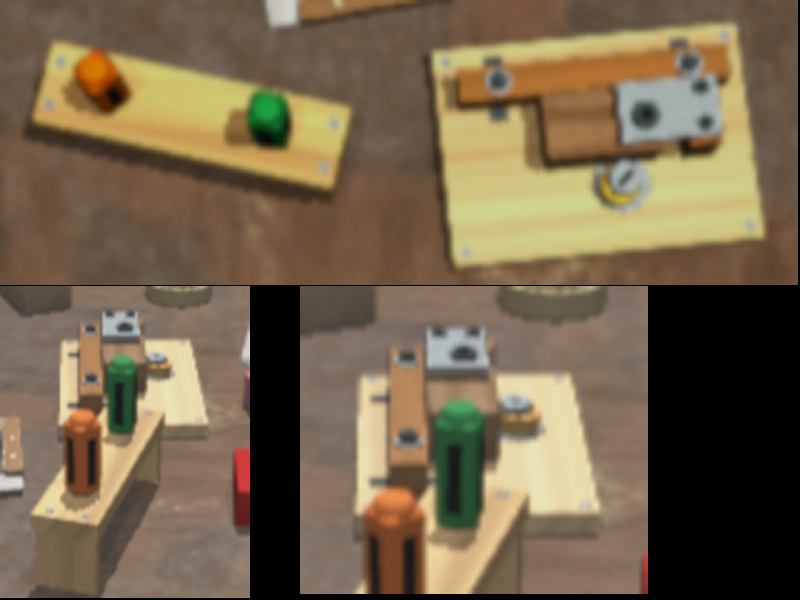

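The crop confirms it: orange driver at the rack's left hole, green at the right, and the brown block under the steel plate in the jig. The slotted head is at crop (625,180), i.e. full-frame (389,192), with its slot running diagonally up and to the right.

Run:
```python
from h import *
d=np.load("c0.npz");t=cam("top");s=cam("side")
def rect(mask,z,c,off,f):
    cn=max(cv2.findContours(mask,cv2.RETR_EXTERNAL,cv2.CHAIN_APPROX_NONE)[0],key=cv2.contourArea)
    p=(cn.reshape(-1,2)+.5)/f-.5+off
    P=(plane(c,p,z)[:,:2]*1000).astype(np.float32)
    return p.mean(0),cv2.minAreaRect(P)
def up(img,reg,f=6):
    x0,y0,x1,y1=reg; return cv2.cvtColor(cv2.resize(img[y0:y1,x0:x1],None,fx=f,fy=f,interpolation=cv2.INTER_CUBIC),cv2.COLOR_RGB2HSV),np.array([x0,y0])
f=6
for n,reg,z in(("rack",(225,145,330,205),.075),("jig",(332,145,432,220),.018)):
    h,o=up(d["t"],reg);m=cv2.inRange(h,(18,50,145),(34,220,255));m=cv2.morphologyEx(m,cv2.MORPH_CLOSE,np.ones((9,9)))
    print(n,rect(m,z,t,o,f))
h,o=up(d["t"],(238,150,265,180));m=cv2.inRange(h,(4,170,70),(15,255,255));print("orange top",rect(m,.151,t,o,f))
# bright top face
m=cv2.inRange(h,(4,150,170),(17,255,255));print("orange bright",rect(m,.151,t,o,f))
h,o=up(d["t"],(283,160,310,190));m=cv2.inRange(h,(50,120,40),(85,255,255));print("green",rect(m,.151,t,o,f))
h,o=up(d["t"],(378,182,402,204));m=cv2.inRange(h,(0,0,110),(180,60,255));print("head",rect(m,.041,t,o,f))
h,o=up(d["s"],(270,190,298,240));m=cv2.inRange(h,(4,150,60),(15,255,255))
cn=max(cv2.findContours(m,0,1)[0],key=cv2.contourArea);print("side orange box",np.array(cv2.boundingRect(cn))/6+[*o,0,0])
big=lambda r:cv2.resize(d["t"][r[1]:r[3],r[0]:r[2]],None,fx=16,fy=16,interpolation=cv2.INTER_CUBIC)
a=big((378,182,402,204));b=big((238,152,262,174))
cv2.imwrite("pics/crop1.png",np.hstack([a,b])[:,:,::-1]);print(a.shape)
```

```text
rack (array([274.32371601, 174.59038268]), ((533.1968383789062, 163.324951171875), (222.19813537597656, 62.39030456542969), 76.68401336669922))
jig (array([381.67851307, 182.67841095]), ((522.77392578125, -131.7484893798828), (169.1045379638672, 231.29525756835938), 5.376435279846191))
orange top (array([251.39930556, 165.98741319]), ((536.625732421875, 215.6892852783203), (42.787227630615234, 27.334131240844727), 36.375675201416016))
orange bright (array([249.64809524, 162.94904762]), ((544.119384765625, 219.1121826171875), (25.013744354248047, 24.40235137939453), 48.755882263183594))
green (array([295.57486979, 175.90039063]), ((511.3416748046875, 102.80662536621094), (26.574953079223633, 33.97216033935547), 81.37644958496094))
head (array([390.48573059, 193.9783105 ]), ((486.3725280761719, -153.13162231445312), (38.27571105957031, 29.982791900634766), 5.851710796356201))
side orange box [276.16666667 198.83333333  13.66666667  34.83333333]
(352, 384, 3)
```

View pics/crop1.png

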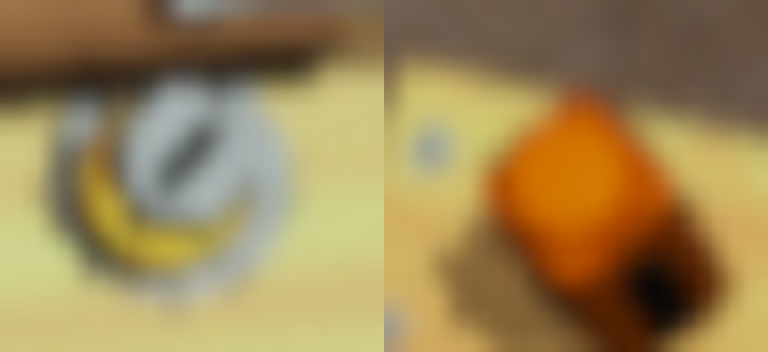

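The crop shows the slot's centre at about pixel (389.4,191.3), running up and to the right. The orange handle's top is centred at about (249.7,163.1), with its flats turned about 45° in the image.

```bash
cat >> h.py <<'E'
def pose():
    s=arm.read_state();w,x,y,z=s["orientation"];p=np.array(s["eef_pos"])
    tx=np.array([1-2*(y*y+z*z),2*(x*y+w*z)]);H=np.arctan2(tx[1],tx[0]);return p,H,s
def to(X,Hd):
    "slide and yaw from the present pose to X (m) and tool-x heading Hd (deg)"
    p,H,s=pose();d=np.array(X)-p;c,n=np.cos(H),np.sin(H)
    yaw=-((np.radians(Hd)-H+np.pi)%(2*np.pi)-np.pi)
    print("at",p.round(4),"H",round(np.degrees(H),2),"-> slide",np.round([c*d[0]+n*d[1],n*d[0]-c*d[1],-d[2]],4),"yaw",round(yaw,3),"F",np.round(s["wrist_force"],2),"M",np.round(s["moment"],3),"t",round(s["time_s"],2))
JA=np.radians(5.4)
def jig(x,y,z,c=(.4937,-.1496)):
    "jig frame mm -> world m, anchored at the cam axis"
    u=np.array([x+45,y+15])/1000;C,S=np.cos(JA),np.sin(JA);return np.array([c[0]+C*u[0]-S*u[1],c[1]+S*u[0]+C*u[1],z/1000])
E
python3 - <<'E'
from h import *
t=cam("top");f=np.load("c0.npz")["t"]
for n,u,z in(("slot",[389.4,191.3],.041),("sl a",[378+162/16-.5,182+190/16-.5],.041),("sl b",[378+215/16-.5,182+128/16-.5],.041),("bush",[225+645/3.8-.5,145+114/3.8-.5],.075),("block end top corner front",[225+547/3.8-.5,145+157/3.8-.5],.058),("block end mid",[225+542/3.8-.5,145+125/3.8-.5],.058),("orange",[249.75,163.1],.151)):
    print(n,plane(t,u,z).round(4))
g=plane(t,[225+542/3.8-.5,145+125/3.8-.5],.058)[0]
C,S=np.cos(JA),np.sin(JA);e=(g[:2]-[.4937,-.1496])*1000;print("block end jig",C*e[0]+S*e[1]-45,-S*e[0]+C*e[1]-15)
print("goal",jig(-6,78,110));to(jig(-6,78,110),95.4)
E
```

```text
slot [[ 0.4921 -0.15    0.041 ]]
sl a [[ 0.4863 -0.1449  0.041 ]]
sl b [[ 0.4972 -0.1544  0.041 ]]
bush [[ 0.5314 -0.1597  0.075 ]]
block end top corner front [[ 0.5041 -0.091   0.058 ]]
block end mid [[ 0.5278 -0.0878  0.058 ]]
orange [[0.5444 0.2192 0.151 ]]
block end jig -5.288137546921163 43.290025301757666
goal [ 0.52377484 -0.05334251  0.11      ]
at [ 0.1777 -0.6252  0.2313] H 15.86 -> slide [ 0.4892 -0.4555  0.1213] yaw -1.388 F [ 0.32 -0.11 -0.05] M [-0.058  0.037 -0.019] t 0.65
```

```bash
python3 -m jog '[{"slide":[0.0245,-0.0228,0],"yaw":0},{"slide":[0.049,-0.0456,0],"yaw":0},{"slide":[0.0735,-0.0684,0],"yaw":0},{"slide":[0.098,-0.0912,0],"yaw":0},{"slide":[0.1225,-0.114,0],"yaw":0}]' 0 30
python3 -m jog '[{"slide":[0.0245,-0.0228,0],"yaw":0},{"slide":[0.049,-0.0456,0],"yaw":0},{"slide":[0.0735,-0.0684,0],"yaw":0},{"slide":[0.098,-0.0912,0],"yaw":0},{"slide":[0.1225,-0.114,0],"yaw":0}]'
python3 -m jog '[{"slide":[0.0245,-0.0228,0],"yaw":0},{"slide":[0.049,-0.0456,0],"yaw":0},{"slide":[0.0735,-0.0684,0],"yaw":0},{"slide":[0.098,-0.0912,0],"yaw":0},{"slide":[0.1225,-0.114,0],"yaw":0}]'
python3 -m jog '[{"slide":[0.0245,-0.0228,0],"yaw":0},{"slide":[0.049,-0.0456,0],"yaw":0},{"slide":[0.0735,-0.0684,0],"yaw":0},{"slide":[0.098,-0.0912,0],"yaw":0},{"slide":[0.1225,-0.114,0],"yaw":0}]'
python3 -c "
from h import *
to(jig(-6,78,110),95.4)"
```

```text
time_s: 1.07
eef_pos: [0.265, -0.4808, 0.2315]
orientation: [0.0, 0.99, 0.138, 0.0]
wrist_force: [0.4, -0.1, -0.3]
opening: 0.296
grasp_force: 0.0
time_s: 1.48
eef_pos: [0.3517, -0.3376, 0.2317]
orientation: [0.0, 0.99, 0.138, 0.0]
wrist_force: [0.9, -0.3, -0.1]
opening: -0.001
grasp_force: 0.0
time_s: 1.9
eef_pos: [0.4384, -0.1944, 0.2317]
orientation: [0.0, 0.99, 0.138, 0.0]
wrist_force: [1.3, -0.4, 0.5]
opening: 0.001
grasp_force: 0.0
time_s: 2.32
eef_pos: [0.5251, -0.0512, 0.2317]
orientation: [0.0, 0.99, 0.138, 0.0]
wrist_force: [-0.1, -0.2, 0.6]
opening: -0.003
grasp_force: 0.0
at [ 0.5251 -0.0512  0.2317] H 15.86 -> slide [-0.0019  0.0017  0.1217] yaw -1.388 F [-0.08 -0.17  0.58] M [-0.015 -0.062  0.006] t 2.32
```

```bash
python3 -m jog '[{"slide":[0,0,0],"yaw":-0.12},{"slide":[0,0,0.015],"yaw":-0.24},{"slide":[0,0,0.03],"yaw":-0.36},{"slide":[0,0,0.045],"yaw":-0.48},{"slide":[-0.002,0.002,0.06],"yaw":-0.6}]'
python3 -m jog '[{"slide":[0,0,0.01],"yaw":-0.12},{"slide":[0,0,0.025],"yaw":-0.24},{"slide":[0,0,0.04],"yaw":-0.36},{"slide":[0,0,0.05],"yaw":-0.48},{"slide":[0,0,0.06],"yaw":-0.6}]'
python3 -m jog '[{"slide":[0,0,0.015],"yaw":-0.09},{"slide":[0,0,0.03],"yaw":-0.188},{"slide":[0,0,0.05],"yaw":-0.188},{"slide":[0,0,0.07],"yaw":-0.188},{"slide":[0,0,0.0777],"yaw":-0.188}]'
python3 -c "
from h import *
to(jig(-6,36,34),95.4)"
```

```text
time_s: 2.73
eef_pos: [0.5235, -0.0544, 0.171]
orientation: [0.0, 0.904, 0.428, 0.001]
wrist_force: [-0.6, -0.3, 0.1]
opening: 0.007
grasp_force: 0.0
time_s: 3.15
eef_pos: [0.523, -0.0553, 0.1108]
orientation: [-0.0, 0.738, 0.675, -0.0]
wrist_force: [0.2, -0.2, -0.4]
opening: 0.004
grasp_force: 0.0
time_s: 3.57
eef_pos: [0.5218, -0.0555, 0.0316]
orientation: [-0.001, 0.673, 0.739, -0.001]
wrist_force: [-0.3, -0.6, -0.1]
opening: -0.002
grasp_force: 0.0
at [ 0.5218 -0.0555  0.0316] H 95.36 -> slide [-0.0401  0.0022 -0.0024] yaw -0.001 F [-0.31 -0.65 -0.1 ] M [ 0.023 -0.006  0.063] t 3.57
```

```bash
python3 -m jog '[{"slide":[-0.005,0,-0.001],"yaw":0},{"slide":[-0.010,0.001,-0.002],"yaw":0},{"slide":[-0.014,0.0015,-0.0024],"yaw":0},{"slide":[-0.017,0.002,-0.0024],"yaw":0},{"slide":[-0.019,0.002,-0.0024],"yaw":0}]'
python3 -m jog '[{"slide":[-0.002,0,0],"yaw":0},{"slide":[-0.004,0,0],"yaw":0},{"slide":[-0.006,0,0],"yaw":0},{"slide":[-0.008,0,0],"yaw":0},{"slide":[-0.010,0,0],"yaw":0}]'
python3 -m jog '[{"slide":[-0.0015,0,0],"yaw":0},{"slide":[-0.003,0,0],"yaw":0},{"slide":[-0.0045,0,0],"yaw":0},{"slide":[-0.006,0,0],"yaw":0},{"slide":[-0.007,0,0],"yaw":0}]'
python3 -c "
from h import *
to(jig(-6,36,34),95.4)"
```

```text
time_s: 3.98
eef_pos: [0.5277, -0.0749, 0.0371]
orientation: [0.001, 0.674, 0.739, 0.001]
wrist_force: [-0.2, -0.4, 0.0]
opening: -0.001
grasp_force: 0.0
time_s: 4.4
eef_pos: [0.5279, -0.0832, 0.0362]
orientation: [-0.0, 0.673, 0.74, 0.0]
wrist_force: [-0.5, 0.8, 0.9]
opening: -0.002
grasp_force: 0.7
time_s: 4.82
eef_pos: [0.5283, -0.0909, 0.036]
orientation: [-0.0, 0.673, 0.74, 0.0]
wrist_force: [-0.9, 1.9, 0.1]
opening: -0.004
grasp_force: 0.7
at [ 0.5283 -0.0909  0.036 ] H 95.38 -> slide [-0.0041 -0.001   0.002 ] yaw -0.0 F [-0.88  1.91  0.09] M [ 0.258  0.101 -0.021] t 4.82
```

```bash
python3 -m jog '[{"slide":[-0.0006,0,0],"yaw":0},{"slide":[-0.0012,0,0],"yaw":0},{"slide":[-0.0018,0,0],"yaw":0},{"slide":[-0.0024,0,0],"yaw":0},{"slide":[-0.003,0,0],"yaw":0}]'
python3 -m jog '[{"slide":[-0.0004,0,0],"yaw":0},{"slide":[-0.0008,0,0],"yaw":0},{"slide":[-0.0012,0,0],"yaw":0},{"slide":[-0.0016,0,0],"yaw":0},{"slide":[-0.002,0,0],"yaw":0}]'
```

```text
time_s: 5.23
eef_pos: [0.5286, -0.0938, 0.036]
orientation: [-0.0, 0.673, 0.74, -0.0]
wrist_force: [0.9, 1.4, 1.2]
opening: -0.0
grasp_force: 0.7
time_s: 5.65
eef_pos: [0.5287, -0.0952, 0.036]
orientation: [-0.0, 0.673, 0.74, 0.0]
wrist_force: [0.2, 2.9, 1.0]
opening: -0.002
grasp_force: 1.5
```

```bash
python3 -m jog '[{"slide":[-0.0003,0,0],"yaw":0},{"slide":[-0.0006,0,0],"yaw":0},{"slide":[-0.0009,0,0],"yaw":0},{"slide":[-0.001,0,0],"yaw":0},{"slide":[-0.001,0,0],"yaw":0}]'
python3 -m jog '[{"slide":[-0.0003,0,0],"yaw":0},{"slide":[-0.0006,0,0],"yaw":0},{"slide":[-0.0009,0,0],"yaw":0},{"slide":[-0.001,0,0],"yaw":0},{"slide":[-0.001,0,0],"yaw":0}]'
```

```text
time_s: 6.07
eef_pos: [0.5287, -0.0952, 0.036]
orientation: [-0.001, 0.673, 0.74, 0.001]
wrist_force: [-0.7, 4.7, 1.6]
opening: -0.005
grasp_force: 2.6
time_s: 6.48
eef_pos: [0.5287, -0.0952, 0.036]
orientation: [-0.001, 0.672, 0.74, 0.001]
wrist_force: [-0.7, 6.8, 1.3]
opening: 0.002
grasp_force: 3.3
```

```bash
python3 -m jog '[{"slide":[0.003,0,0],"yaw":0},{"slide":[0.012,0,0],"yaw":0},{"slide":[0.025,0,0],"yaw":0},{"slide":[0.03,0,-0.03],"yaw":0},{"slide":[0.03,0,-0.07],"yaw":0}]'
python3 -m jog '[{"slide":[0.02,0,-0.035],"yaw":0},{"slide":[0.05,0,-0.06],"yaw":0},{"slide":[0.08,0,-0.08],"yaw":0},{"slide":[0.11,0,-0.1],"yaw":0},{"slide":[0.14,0,-0.12],"yaw":0}]' 0.06
python3 -c "
from h import *
to([.5444,.2192,.22],139)"
```

```text
time_s: 6.9
eef_pos: [0.5235, -0.0667, 0.104]
orientation: [-0.003, 0.672, 0.74, -0.003]
wrist_force: [1.6, -0.8, 0.2]
opening: 0.0
grasp_force: 0.0
time_s: 7.32
eef_pos: [0.5129, 0.0717, 0.2273]
orientation: [0.001, 0.674, 0.739, -0.0]
wrist_force: [1.2, -0.5, 0.5]
opening: 0.695
grasp_force: 0.0
at [0.5129 0.0717 0.2273] H 95.29 -> slide [0.144  0.045  0.0073] yaw -0.763 F [ 1.23 -0.47  0.49] M [ 0.04  -0.058 -0.023] t 7.32
```

```bash
python3 -m jog '[{"slide":[0.029,0.009,0],"yaw":-0.12},{"slide":[0.058,0.018,0],"yaw":-0.24},{"slide":[0.087,0.027,0],"yaw":-0.36},{"slide":[0.115,0.036,0],"yaw":-0.48},{"slide":[0.144,0.045,0.007],"yaw":-0.6}]'
python3 -m jog '[{"slide":[0,0,0],"yaw":-0.1},{"slide":[0,0,0],"yaw":-0.163},{"slide":[0,0,0.01],"yaw":-0.163},{"slide":[0,0,0.02],"yaw":-0.163},{"slide":[0,0,0.02],"yaw":-0.163}]'
python3 - <<'E'
from h import *
to([.5444,.2192,.096],138.8)
t=cam("top",3);s=cam("side")
print("side proj",proj(s,[[.5444,.2192,.11]]),"measured u 283.0")
a=cv2.resize(t["frame"][145:220,335:430],None,fx=7,fy=7,interpolation=cv2.INTER_CUBIC)
cv2.imwrite("pics/b1.png",a[:,:,::-1])
E
```

```text
time_s: 7.73
eef_pos: [0.5457, 0.2197, 0.2202]
orientation: [0.002, 0.423, 0.906, 0.0]
wrist_force: [1.1, -0.5, -0.2]
opening: 0.706
grasp_force: 0.0
time_s: 8.15
eef_pos: [0.5433, 0.2168, 0.1961]
orientation: [-0.001, 0.351, 0.937, -0.003]
wrist_force: [-0.9, -0.8, -0.3]
opening: 0.705
grasp_force: 0.0
at [0.5433 0.2168 0.1961] H 138.95 -> slide [0.0007 0.0025 0.1001] yaw 0.003 F [-0.93 -0.77 -0.31] M [-0.024 -0.012 -0.002] t 8.15
side proj [[283.82275509 217.15981776]] measured u 283.0
```

View pics/b1.png

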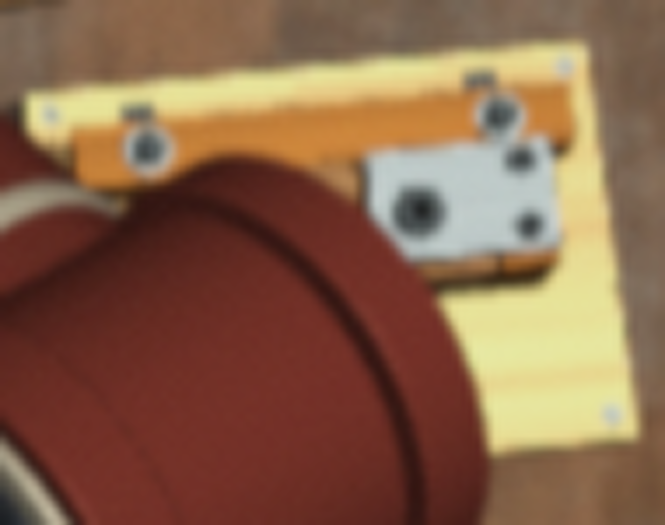

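The picture shows the block's end meeting the end stop at crop (498,265), with only a thin seam. Next I go down onto the orange handle.

```bash
python3 -m jog '[{"slide":[0.0005,0.003,0.025],"yaw":0.003},{"slide":[0.0005,0.003,0.05],"yaw":0.003},{"slide":[0.0005,0.003,0.075],"yaw":0.003},{"slide":[0.0005,0.003,0.095],"yaw":0.003},{"slide":[0.0005,0.003,0.1],"yaw":0.003}]'
python3 -m jog '[{"slide":[0,0,0],"yaw":0},{"slide":[0,0,0],"yaw":0},{"slide":[0,0,0],"yaw":0},{"slide":[0,0,0],"yaw":0},{"slide":[0,0,0],"yaw":0}]' 0.02 45
python3 -m jog '[{"slide":[0,0,0],"yaw":0},{"slide":[0,0,0],"yaw":0},{"slide":[0,0,0],"yaw":0},{"slide":[0,0,0],"yaw":0},{"slide":[0,0,0],"yaw":0}]'
python3 -c "
from h import *
to([.5444,.2192,.096],138.8)"
```

```text
time_s: 8.77
eef_pos: [0.5445, 0.2201, 0.0962]
orientation: [-0.002, 0.351, 0.936, -0.002]
wrist_force: [-1.3, -0.9, -0.8]
opening: 0.701
grasp_force: 0.0
time_s: 9.18
eef_pos: [0.5469, 0.2225, 0.1009]
orientation: [0.001, 0.351, 0.936, 0.001]
wrist_force: [0.2, 0.3, 4.0]
opening: 0.3
grasp_force: 44.5
time_s: 9.6
eef_pos: [0.5469, 0.2225, 0.1008]
orientation: [0.001, 0.351, 0.936, 0.001]
wrist_force: [-0.3, 0.3, 5.7]
opening: 0.299
grasp_force: 44.8
at [0.5469 0.2225 0.1008] H 138.93 -> slide [-0.0002 -0.0041  0.0048] yaw 0.002 F [-0.26  0.35  5.67] M [-0.147  0.087  0.   ] t 9.6
```

```bash
python3 -m jog '[{"slide":[0,0,-0.01],"yaw":0},{"slide":[0,0,-0.035],"yaw":0},{"slide":[0,0,-0.07],"yaw":0},{"slide":[0,0,-0.105],"yaw":0},{"slide":[0,0,-0.14],"yaw":0}]'
python3 -m jog '[{"slide":[0,0,-0.02],"yaw":0.09},{"slide":[0,0,-0.03],"yaw":0.18},{"slide":[0,0,-0.03],"yaw":0.28},{"slide":[0,0,-0.03],"yaw":0.37},{"slide":[0,0,-0.03],"yaw":0.46}]'
python3 -m jog '[{"slide":[0,0,0],"yaw":0.1},{"slide":[0,0,0],"yaw":0.2},{"slide":[0,0,0],"yaw":0.3},{"slide":[0,0,0],"yaw":0.39},{"slide":[0,0,0],"yaw":0.39}]'
python3 - <<'E'
from h import *
to([.4937,-.1496,.27],90)
s=cam("side",3);p,H,_=pose();tip=proj(s,[p-[0,0,.0878]])[0];print("tip",tip)
u,v=tip.round().astype(int);x0,y0=u-20,v-45
a=cv2.resize(s["frame"][y0:y0+60,x0:x0+40],None,fx=9,fy=9,interpolation=cv2.INTER_CUBIC)
cv2.imwrite("pics/tip1.png",a[:,:,::-1]);print(x0,y0)
E
```

```text
time_s: 10.02
eef_pos: [0.5452, 0.2213, 0.2407]
orientation: [-0.001, 0.351, 0.937, -0.0]
wrist_force: [1.1, -0.1, -1.2]
opening: 0.3
grasp_force: 46.0
time_s: 10.43
eef_pos: [0.5454, 0.2214, 0.2697]
orientation: [0.0, 0.557, 0.831, -0.0]
wrist_force: [-0.0, -0.6, -1.2]
opening: 0.296
grasp_force: 45.9
time_s: 10.85
eef_pos: [0.5453, 0.2217, 0.2693]
orientation: [-0.0, 0.706, 0.708, -0.0]
wrist_force: [0.1, -0.4, -0.8]
opening: 0.296
grasp_force: 45.9
at [0.5453 0.2217 0.2693] H 90.18 -> slide [-0.3711 -0.0527 -0.0007] yaw 0.003 F [ 0.12 -0.39 -0.75] M [ 0.02   0.044 -0.   ] t 10.85
tip [282.92360201 188.1927485 ]
263 143
```

View pics/tip1.png

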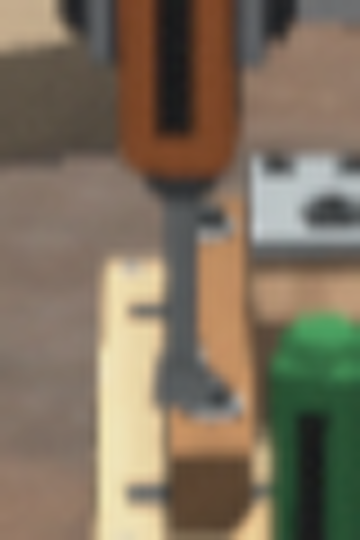

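The crop shows the blade seen broad, flaring to about 14 mm at crop y 370–405, with the tip at (283,188) where predicted. With H=90 the blade lies along world x, so the blade runs along tool y.

Run:
```python
from h import *
t=cam("top");f=np.load("c0.npz")["t"]
g=cv2.cvtColor(f,cv2.COLOR_RGB2GRAY).astype(float)
G=cv2.resize(g[182:204,378:402],None,fx=8,fy=8,interpolation=cv2.INTER_CUBIC)
yy,xx=np.mgrid[:G.shape[0],:G.shape[1]];uv=np.c_[(xx.ravel()+.5)/8-.5+378,(yy.ravel()+.5)/8-.5+182]
P=plane(t,uv,.041)[:,:2]*1000;v=G.ravel()
c=np.array([492.1,-150.])
for r in(7,8,9,10):
  for bg in (70,85):
    cc=c.copy()
    for _ in range(15):
        d=P-cc;k=np.hypot(*d.T)<r;w=np.clip(np.percentile(v[k],bg)-15-v[k],0,None);cc=(P[k]*w[:,None]).sum(0)/w.sum() if np.hypot(*(cc-c))<4 else cc
    d=P[k]-cc;M=(d*w[:,None]).T@d/w.sum();e,V=np.linalg.eigh(M);print(r,bg,cc.round(2),np.degrees(np.arctan2(V[1,1],V[0,1]))%180-180,np.sqrt(e).round(2))
# head disc: bright low-sat pixels
h=cv2.cvtColor(f,cv2.COLOR_RGB2HSV)
print(h[184:200,382:398,1]);print(h[184:200,382:398,2])
```

```text
7 70 [ 492.14 -149.63] -41.069758981671725 [1.33 3.41]
7 85 [ 492.14 -149.62] -41.169814239572275 [1.57 3.55]
8 70 [ 492.07 -149.58] -40.42436000275177 [1.46 3.77]
8 85 [ 492.05 -149.57] -40.41487019176353 [1.64 3.92]
9 70 [ 491.95 -149.49] -39.68366320876453 [1.52 4.05]
9 85 [ 491.9  -149.47] -39.54373987632482 [1.65 4.22]
10 70 [ 491.62 -149.11] -41.14431561591738 [1.81 4.45]
10 85 [ 490.81 -147.41] -51.761819000082255 [3.   5.32]
[[147 149 149 149 149 148 145 143 142 145 146 149 147 143 144 143]
 [152 150 148 149 150 150 144 144 140 142 140 140 139 139 139 128]
 [144 152 142 142 132 106  67  56  61  78  62  62 104 120 119 113]
 [ 90  60  88 102  77  18   4   8   6   8   7  24  75 103 105 102]
 [ 44  15  53  92  51  11  14  13  14  11  15  15  54  85  94  97]
 [ 23  14  65  86  24  12  14  14  16  14  16  12  28  65  89  95]
 [ 22  40 102  67  11  14  15  18  17  14  14  12  11  38  82  94]
 [ 39 109 144  51  13  15  16  17  18  14  13  12  13  22  71  95]
 [ 74 155 168  53  11  13  18  15  15  15  13  12  14  18  66  93]
 [ 85 167 178  93  10  14  17  17  15  14  13  11  12  19  6
[... 782 characters left out ...]
 144 164 176 182 197 206 207]
 [141 142 135 126 157 176 170 142 106 128 165 175 180 190 203 207]
 [118 138 133 120 160 170 144 106 102 145 172 177 180 186 197 205]
 [113 148 140 116 157 156 114 102 136 168 175 172 177 182 192 204]
 [111 151 159 129 148 148 119 138 167 177 171 160 171 179 190 204]
 [103 146 179 156 131 141 142 161 175 174 160 154 170 178 190 203]
 [100 129 176 170 129 131 140 149 158 160 162 165 173 184 197 208]
 [117 106 148 170 159 160 160 159 158 166 172 171 180 193 205 209]
 [157 106 110 148 169 184 190 186 175 168 168 177 189 200 207 207]
 [186 136 113 118 139 163 172 173 168 162 170 178 194 204 208 208]
 [199 175 161 144 140 149 153 162 175 177 178 187 202 208 209 209]]
```

```bash
python3 -m jog '[{"slide":[-0.037,-0.005,0],"yaw":0},{"slide":[-0.074,-0.01,0],"yaw":0},{"slide":[-0.111,-0.016,0],"yaw":0},{"slide":[-0.148,-0.021,0],"yaw":0},{"slide":[-0.185,-0.026,0],"yaw":0}]'
python3 -m jog '[{"slide":[-0.037,-0.005,0],"yaw":0.0},{"slide":[-0.074,-0.01,0],"yaw":0.03},{"slide":[-0.111,-0.016,0],"yaw":0.13},{"slide":[-0.148,-0.021,0],"yaw":0.23},{"slide":[-0.186,-0.027,0],"yaw":0.33}]'
python3 -m jog '[{"slide":[0,0,0.02],"yaw":0.1},{"slide":[0,0,0.04],"yaw":0.2},{"slide":[0,0,0.06],"yaw":0.3},{"slide":[0,0,0.08],"yaw":0.386},{"slide":[0,0,0.1],"yaw":0.386}]'
python3 -m jog '[{"slide":[0,0,0.015],"yaw":0},{"slide":[0,0,0.02],"yaw":0},{"slide":[0,0,0.02],"yaw":0},{"slide":[0,0,0.02],"yaw":0},{"slide":[0,0,0.02],"yaw":0}]'
python3 - <<'E'
from h import *
to([.4921,-.1496,.1318],49.3)
s=cam("side",3);p,H,_=pose();print("tip",proj(s,[p-[0,0,.0878]])[0],"slot",proj(s,[[.4921,-.1496,.041],[.4937,-.1496,.041]]))
a=cv2.resize(s["frame"][150:210,290:350],None,fx=9,fy=9,interpolation=cv2.INTER_CUBIC)
cv2.imwrite("pics/tip2.png",a[:,:,::-1])
E
```

```text
time_s: 11.47
eef_pos: [0.5201, 0.0349, 0.2691]
orientation: [-0.0, 0.705, 0.709, 0.0]
wrist_force: [0.6, -0.6, -1.3]
opening: 0.298
grasp_force: 45.9
time_s: 11.88
eef_pos: [0.4939, -0.1511, 0.2693]
orientation: [0.0, 0.813, 0.582, 0.0]
wrist_force: [0.5, -0.4, -1.1]
opening: 0.295
grasp_force: 45.9
time_s: 12.3
eef_pos: [0.4945, -0.1495, 0.1684]
orientation: [0.0, 0.91, 0.416, 0.0]
wrist_force: [-0.1, 0.4, -1.2]
opening: 0.302
grasp_force: 45.9
time_s: 12.72
eef_pos: [0.4953, -0.1497, 0.1501]
orientation: [0.001, 0.909, 0.416, 0.001]
wrist_force: [-0.6, 0.1, -0.5]
opening: 0.302
grasp_force: 45.9
at [ 0.4953 -0.1497  0.1501] H 49.22 -> slide [-0.0021 -0.0025  0.0183] yaw -0.001 F [-0.62  0.1  -0.48] M [ 0.013 -0.008 -0.001] t 12.72
tip [311.79127601 170.88150499] slot [[312.6356689  177.48236927]
 [312.09839414 177.46451404]]
```

View pics/tip2.png

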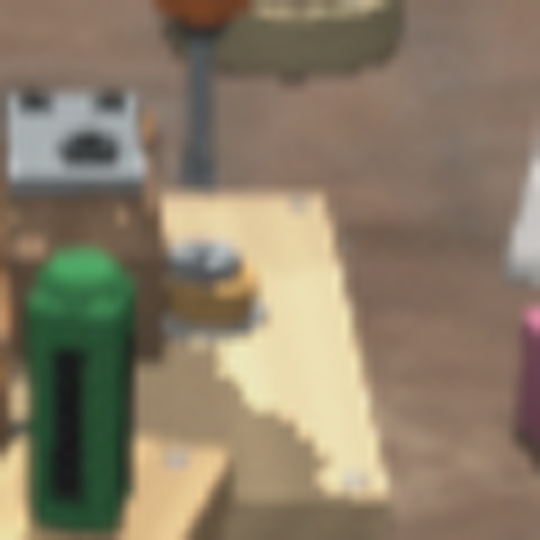

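The crop shows the blade's tip at about (311.7,170.3) and the head's centre at about (312.2,178.6). The head is therefore roughly 1.5–2 mm toward −x from the tip, so I shift by that and feel for the slot.

```bash
python3 -m jog '[{"slide":[-0.0015,-0.0017,0.004],"yaw":0},{"slide":[-0.0015,-0.0017,0.008],"yaw":0},{"slide":[-0.0015,-0.0017,0.012],"yaw":0},{"slide":[-0.0015,-0.0017,0.016],"yaw":0},{"slide":[-0.0015,-0.0017,0.0185],"yaw":0}]'
python3 -m jog '[{"slide":[0,0,0.001],"yaw":0},{"slide":[0,0,0.002],"yaw":0},{"slide":[0,0,0.003],"yaw":0},{"slide":[0,0,0.004],"yaw":0},{"slide":[0,0,0.005],"yaw":0}]'
python3 -c "
from h import *
to([.4930,-.1497,.1233],49.3)"
```

```text
time_s: 13.28
eef_pos: [0.4918, -0.1495, 0.1298]
orientation: [-0.0, 0.909, 0.416, -0.0]
wrist_force: [-0.1, 0.1, -0.3]
opening: 0.301
grasp_force: 45.9
time_s: 13.7
eef_pos: [0.4923, -0.1496, 0.1256]
orientation: [0.0, 0.909, 0.416, 0.0]
wrist_force: [-0.4, 0.1, -0.9]
opening: 0.297
grasp_force: 45.9
at [ 0.4923 -0.1496  0.1256] H 49.21 -> slide [0.0004 0.0007 0.0023] yaw -0.002 F [-0.42  0.12 -0.92] M [-0.013 -0.003 -0.027] t 13.7
```

```bash
python3 -m jog '[{"slide":[0,0,0.0005],"yaw":0},{"slide":[0,0,0.001],"yaw":0},{"slide":[0,0,0.0015],"yaw":0},{"slide":[0,0,0.002],"yaw":0},{"slide":[0,0,0.002],"yaw":0}]'
python3 -m jog '[{"slide":[0,0,0.0005],"yaw":0},{"slide":[0,0,0.001],"yaw":0},{"slide":[0,0,0.001],"yaw":0},{"slide":[0,0,0.001],"yaw":0},{"slide":[0,0,0.001],"yaw":0}]'
python3 -c "
from h import *
to([.4930,-.1497,.1233],49.3)"
```

```text
time_s: 14.12
eef_pos: [0.4921, -0.1495, 0.1235]
orientation: [-0.0, 0.909, 0.416, -0.0]
wrist_force: [0.4, -0.9, -0.8]
opening: 0.303
grasp_force: 45.9
time_s: 14.53
eef_pos: [0.4923, -0.1496, 0.1231]
orientation: [0.0, 0.909, 0.416, 0.0]
wrist_force: [-0.8, 0.2, 6.1]
opening: 0.299
grasp_force: 46.8
at [ 0.4923 -0.1496  0.1231] H 49.21 -> slide [ 0.0004  0.0007 -0.0002] yaw -0.002 F [-0.76  0.22  6.09] M [0.168 0.435 0.016] t 14.53
```

The blade is seated: the floor was touched at TCP z 0.1231, against 0.1233 expected. I ease up slightly and turn clockwise (+yaw).

```bash
cat >> h.py <<'E'
def m():
    p,H,s=pose();print("H",round(np.degrees(H),2),"p",p.round(4),"F",np.round(s["wrist_force"],1),"Mz",round(s["moment"][2],3),"qd",round(abs(np.array(s["qd"])).max(),3),"q7",round(s["q"][6],2))
E
python3 -m jog '[{"slide":[0,0,-0.0008],"yaw":0.03},{"slide":[0,0,-0.0008],"yaw":0.06},{"slide":[0,0,-0.0008],"yaw":0.09},{"slide":[0,0,-0.0008],"yaw":0.12},{"slide":[0,0,-0.0008],"yaw":0.15}]' >/dev/null; python3 -c "from h import *;m()"
python3 -m jog '[{"slide":[0,0,0],"yaw":0.02},{"slide":[0,0,0],"yaw":0.04},{"slide":[0,0,0],"yaw":0.06},{"slide":[0,0,0],"yaw":0.08},{"slide":[0,0,0],"yaw":0.1}]' >/dev/null; python3 -c "from h import *;m()"
python3 -m jog '[{"slide":[0,0,0],"yaw":0.02},{"slide":[0,0,0],"yaw":0.04},{"slide":[0,0,0],"yaw":0.06},{"slide":[0,0,0],"yaw":0.08},{"slide":[0,0,0],"yaw":0.1}]' >/dev/null; python3 -c "from h import *;m()"
```

```text
H 40.47 p [ 0.4925 -0.1495  0.1233] F [ 0.  -0.   0.5] Mz 0.027 qd 0.27 q7 -0.8
H 34.78 p [ 0.4925 -0.1495  0.1233] F [ 0.9 -0.4 -0.6] Mz 0.022 qd 0.18 q7 -0.88
H 29.04 p [ 0.4924 -0.1496  0.1233] F [ 1.5 -0.  -0.8] Mz 0.051 qd 0.179 q7 -0.96
```

```bash
python3 -m jog '[{"slide":[0,0,0],"yaw":0.02},{"slide":[0,0,0],"yaw":0.04},{"slide":[0,0,0],"yaw":0.06},{"slide":[0,0,0],"yaw":0.07},{"slide":[0,0,0],"yaw":0.07}]' >/dev/null; python3 -c "from h import *;m()"
python3 -m jog '[{"slide":[0,0,0],"yaw":0.02},{"slide":[0,0,0],"yaw":0.04},{"slide":[0,0,0],"yaw":0.06},{"slide":[0,0,0],"yaw":0.07},{"slide":[0,0,0],"yaw":0.07}]' >/dev/null; python3 -c "from h import *;m()"
python3 -m jog '[{"slide":[0,0,0],"yaw":0.02},{"slide":[0,0,0],"yaw":0.04},{"slide":[0,0,0],"yaw":0.06},{"slide":[0,0,0],"yaw":0.07},{"slide":[0,0,0],"yaw":0.07}]' >/dev/null; python3 -c "from h import *;m()"
```

```text
H 25.11 p [ 0.4924 -0.1496  0.1234] F [ 2.8 -0.2 -4. ] Mz 0.047 qd 0.013 q7 -1.01
H 21.1 p [ 0.4923 -0.1496  0.1234] F [ 2.7 -0.3 -3.2] Mz 0.064 qd 0.013 q7 -1.06
H 17.09 p [ 0.4923 -0.1496  0.1234] F [ 3.8 -0.2 -3.2] Mz 0.042 qd 0.01 q7 -1.11
```

```bash
python3 -m jog '[{"slide":[0.0005,0.0001,0],"yaw":0.02},{"slide":[0.0005,0.0001,0],"yaw":0.04},{"slide":[0.0005,0.0001,0],"yaw":0.06},{"slide":[0.0005,0.0001,0],"yaw":0.07},{"slide":[0.0005,0.0001,0],"yaw":0.07}]' >/dev/null; python3 -c "from h import *;m()"
python3 -m jog '[{"slide":[0,0,0],"yaw":0.02},{"slide":[0,0,0],"yaw":0.04},{"slide":[0,0,0],"yaw":0.06},{"slide":[0,0,0],"yaw":0.07},{"slide":[0,0,0],"yaw":0.07}]' >/dev/null; python3 -c "from h import *;m()"
python3 -m jog '[{"slide":[0,0,0],"yaw":0.02},{"slide":[0,0,0],"yaw":0.04},{"slide":[0,0,0],"yaw":0.06},{"slide":[0,0,0],"yaw":0.07},{"slide":[0,0,0],"yaw":0.07}]' >/dev/null; python3 -c "from h import *;m()"
```

```text
H 13.07 p [ 0.4925 -0.1496  0.1233] F [ 2.7 -0.3 -0.8] Mz 0.071 qd 0.013 q7 -1.17
H 9.06 p [ 0.4925 -0.1496  0.1233] F [ 2.1 -0.6 -1.6] Mz 0.031 qd 0.013 q7 -1.22
H 5.05 p [ 0.4926 -0.1496  0.1233] F [ 1.5 -2.  -1.3] Mz 0.064 qd 0.011 q7 -1.27
```

```bash
python3 -m jog '[{"slide":[0,0,0],"yaw":0.02},{"slide":[0,0,0],"yaw":0.04},{"slide":[0,0,0],"yaw":0.06},{"slide":[0,0,0],"yaw":0.07},{"slide":[0,0,0],"yaw":0.07}]' >/dev/null; python3 -c "from h import *;m()"
python3 -m jog '[{"slide":[0,0,0],"yaw":0.02},{"slide":[0,0,0],"yaw":0.04},{"slide":[0,0,0],"yaw":0.06},{"slide":[0,0,0],"yaw":0.07},{"slide":[0,0,0],"yaw":0.07}]' >/dev/null; python3 -c "from h import *;m()"
```

```text
H 1.04 p [ 0.4926 -0.1496  0.1233] F [ 2.3 -2.2 -1.3] Mz 0.1 qd 0.011 q7 -1.32
H -2.97 p [ 0.4926 -0.1496  0.1233] F [ 1.5 -1.3 -1.3] Mz 0.066 qd 0.014 q7 -1.38
```

```bash
python3 -m jog '[{"slide":[0,0,0],"yaw":0.02},{"slide":[0,0,0],"yaw":0.04},{"slide":[0,0,0],"yaw":0.05},{"slide":[0,0,0],"yaw":0.05},{"slide":[0,0,0],"yaw":0.05}]' >/dev/null; python3 -c "from h import *;m()"
python3 -m jog '[{"slide":[0,0,0],"yaw":0.02},{"slide":[0,0,0],"yaw":0.04},{"slide":[0,0,0],"yaw":0.05},{"slide":[0,0,0],"yaw":0.05},{"slide":[0,0,0],"yaw":0.05}]' >/dev/null; python3 -c "from h import *;m()"
```

```text
H -5.8 p [ 0.4926 -0.1496  0.1233] F [ 0.5 -1.9 -0.8] Mz 0.064 qd 0.002 q7 -1.41
H -8.66 p [ 0.4926 -0.1496  0.1233] F [ 1.3 -2.7 -1.6] Mz 0.085 qd 0.003 q7 -1.45
```

```bash
python3 -m jog '[{"slide":[0,0,0],"yaw":0.02},{"slide":[0,0,0],"yaw":0.04},{"slide":[0,0,0],"yaw":0.05},{"slide":[0,0,0],"yaw":0.05},{"slide":[0,0,0],"yaw":0.05}]' >/dev/null; python3 -c "from h import *;m()"
python3 -m jog '[{"slide":[0,0,0],"yaw":0.02},{"slide":[0,0,0],"yaw":0.04},{"slide":[0,0,0],"yaw":0.05},{"slide":[0,0,0],"yaw":0.05},{"slide":[0,0,0],"yaw":0.05}]' >/dev/null; python3 -c "from h import *;m()"
```

```text
H -11.53 p [ 0.4926 -0.1496  0.1233] F [ 1.1 -2.1 -1.5] Mz 0.039 qd 0.002 q7 -1.49
H -14.4 p [ 0.4926 -0.1496  0.1233] F [ 1.6 -3.2 -1.8] Mz 0.067 qd 0.004 q7 -1.52
```

```bash
python3 -m jog '[{"slide":[0,0,0],"yaw":0.02},{"slide":[0,0,0],"yaw":0.04},{"slide":[0,0,0],"yaw":0.05},{"slide":[0,0,0],"yaw":0.05},{"slide":[0,0,0],"yaw":0.05}]' >/dev/null; python3 -c "from h import *;m()"
python3 -m jog '[{"slide":[0,0,0],"yaw":0.02},{"slide":[0,0,0],"yaw":0.04},{"slide":[0,0,0],"yaw":0.05},{"slide":[0,0,0],"yaw":0.05},{"slide":[0,0,0],"yaw":0.05}]' >/dev/null; python3 -c "from h import *;m()"
```

```text
H -17.25 p [ 0.4926 -0.1495  0.1233] F [ 0.6 -3.2 -1.7] Mz 0.118 qd 0.002 q7 -1.56
H -20.12 p [ 0.4926 -0.1496  0.1233] F [-0.  -3.5 -2.5] Mz 0.156 qd 0.003 q7 -1.6
```

```bash
python3 -m jog '[{"slide":[0,0,0],"yaw":0.02},{"slide":[0,0,0],"yaw":0.04},{"slide":[0,0,0],"yaw":0.05},{"slide":[0,0,0],"yaw":0.05},{"slide":[0,0,0],"yaw":0.05}]' >/dev/null; python3 -c "from h import *;m()"
```

```text
H -22.99 p [ 0.4925 -0.1496  0.1233] F [ 0.5 -2.6 -1.1] Mz 0.212 qd 0.003 q7 -1.64
```

```bash
python3 -m jog '[{"slide":[0,0,0],"yaw":0},{"slide":[0,0,0],"yaw":0},{"slide":[0,0,0],"yaw":0},{"slide":[0,0,0],"yaw":0},{"slide":[0,0,0],"yaw":0}]' >/dev/null; python3 -c "
from h import *
m()
for _ in range(5): arm.read_camera('side'); print(round(arm.read_state()['moment'][2],3))"
```

```text
H -22.99 p [ 0.4926 -0.1496  0.1233] F [ 0.8 -3.5 -0.8] Mz 0.165 qd 0.002 q7 -1.64
0.168
0.18
0.195
0.186
0.212
```

```bash
python3 -m jog '[{"slide":[0,0,0],"yaw":0.01},{"slide":[0,0,0],"yaw":0.02},{"slide":[0,0,0],"yaw":0.02},{"slide":[0,0,0],"yaw":0.02},{"slide":[0,0,0],"yaw":0.02}]' >/dev/null; python3 -c "
from h import *
m()
print(np.mean([(arm.read_camera('side'),arm.read_state()['moment'][2])[1] for _ in range(5)]))"
python3 -m jog '[{"slide":[0,0,0],"yaw":-0.02},{"slide":[0,0,0],"yaw":-0.05},{"slide":[0,0,0],"yaw":-0.08},{"slide":[0,0,0],"yaw":-0.1},{"slide":[0,0,0],"yaw":-0.1}]' >/dev/null; python3 -c "from h import *;m()"
```

```text
H -24.13 p [ 0.4926 -0.1495  0.1233] F [ 0.6 -3.8 -1.4] Mz 0.227 qd 0.002 q7 -1.65
0.2477727322807454
H -18.36 p [ 0.4926 -0.1495  0.1233] F [-0.1 -4.1 -2.9] Mz 0.051 qd 0.023 q7 -1.58
```

```bash
python3 -m jog '[{"slide":[0.0001,0.0003,0],"yaw":0},{"slide":[0.0002,0.0006,0],"yaw":0},{"slide":[0.0002,0.0006,0],"yaw":0},{"slide":[0.0002,0.0006,0],"yaw":0},{"slide":[0.0002,0.0006,0],"yaw":0}]' >/dev/null; python3 -c "from h import *;m()"
python3 -m jog '[{"slide":[0,0,-0.0005],"yaw":0},{"slide":[0,0,-0.001],"yaw":0},{"slide":[0,0,-0.0015],"yaw":0},{"slide":[0,0,-0.002],"yaw":0},{"slide":[0,0,-0.002],"yaw":0}]' >/dev/null; python3 -c "from h import *;m()"
```

```text
H -18.38 p [ 0.4927 -0.1496  0.1233] F [ 0.5 -1.5 -1.3] Mz 0.052 qd 0.003 q7 -1.58
H -18.38 p [ 0.4926 -0.1492  0.1252] F [ 1.3  0.1 -5.3] Mz 0.054 qd 0.001 q7 -1.58
```

```bash
python3 -m jog '[{"slide":[0,0,0],"yaw":-0.02},{"slide":[0,0,0],"yaw":-0.04},{"slide":[0,0,0],"yaw":-0.04},{"slide":[0,0,0],"yaw":-0.04},{"slide":[0,0,0],"yaw":-0.04}]' >/dev/null; python3 -c "from h import *;m()"
python3 -m jog '[{"slide":[0,0,-0.0005],"yaw":0},{"slide":[0,0,-0.001],"yaw":0},{"slide":[0,0,-0.002],"yaw":0},{"slide":[0,0,-0.003],"yaw":0},{"slide":[0,0,-0.003],"yaw":0}]' >/dev/null; python3 -c "from h import *;m()"
python3 -m jog '[{"slide":[0,0,-0.001],"yaw":0},{"slide":[0,0,-0.002],"yaw":0},{"slide":[0,0,-0.004],"yaw":0},{"slide":[0,0,-0.006],"yaw":0},{"slide":[0,0,-0.008],"yaw":0}]' >/dev/null; python3 -c "from h import *;m()"
```

```text
H -16.11 p [ 0.4926 -0.1497  0.1256] F [ 1.   0.3 -1.2] Mz 0.019 qd 0.005 q7 -1.55
H -16.13 p [ 0.4926 -0.1505  0.1286] F [ 0.2  0.2 -0.5] Mz 0.025 qd 0.005 q7 -1.55
H -16.11 p [ 0.4927 -0.1502  0.1366] F [ 0.1 -0.3 -1.6] Mz 0.028 qd 0.061 q7 -1.55
```

```bash
python3 -m jog '[{"slide":[0,0,-0.02],"yaw":0},{"slide":[0,0,-0.05],"yaw":0},{"slide":[0,0,-0.08],"yaw":0},{"slide":[0,0,-0.11],"yaw":-0.06},{"slide":[0,0,-0.135],"yaw":-0.15}]' >/dev/null
python3 -m jog '[{"slide":[0,0,0],"yaw":-0.12},{"slide":[0,0,0],"yaw":-0.24},{"slide":[0,0,0],"yaw":-0.36},{"slide":[0,0,0],"yaw":-0.48},{"slide":[0,0,0],"yaw":-0.6}]' >/dev/null
python3 -m jog '[{"slide":[0,0,0],"yaw":-0.1},{"slide":[0,0,0],"yaw":-0.2},{"slide":[0,0,0],"yaw":-0.3},{"slide":[0,0,0],"yaw":-0.385},{"slide":[0,0,0],"yaw":-0.385}]'
python3 - <<'E'
from h import *
to([.547,.2222,.27],49)
s=cam("side",3);p,H,_=pose();print(proj(s,[p-[0,0,.0878]]),proj(s,[p]))
a=cv2.resize(s["frame"][85:185,275:355],None,fx=6,fy=6,interpolation=cv2.INTER_CUBIC)
cv2.imwrite("pics/tip3.png",a[:,:,::-1])
E
```

```text
time_s: 27.12
eef_pos: [0.4924, -0.1503, 0.2714]
orientation: [-0.0, 0.91, 0.415, -0.0]
wrist_force: [-0.4, 0.0, -1.2]
opening: 0.302
grasp_force: 46.0
at [ 0.4924 -0.1503  0.2714] H 48.98 -> slide [ 0.3169 -0.2032  0.0014] yaw -0.0 F [-0.42  0.02 -1.23] M [-0.009  0.003 -0.012] t 27.12
[[313.57618959 131.56589543]] [[314.28890078 101.04819478]]
```

View pics/tip3.png

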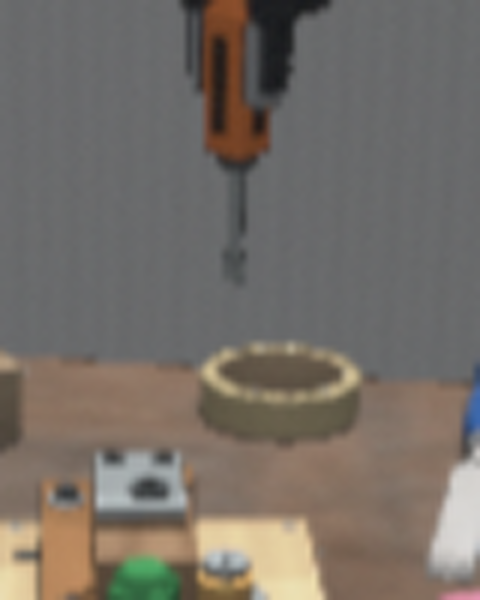

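The driver hangs straight with its tip at about (313.5,131.7), as predicted. Now back to the rack.

```bash
python3 -m jog '[{"slide":[0.0317,-0.0203,0],"yaw":0},{"slide":[0.0634,-0.0406,0],"yaw":0},{"slide":[0.0951,-0.0609,0],"yaw":0},{"slide":[0.1268,-0.0812,0],"yaw":0},{"slide":[0.1585,-0.1016,0],"yaw":0}]' >/dev/null
python3 -m jog '[{"slide":[0.0317,-0.0203,0],"yaw":0},{"slide":[0.0634,-0.0406,0],"yaw":0},{"slide":[0.0951,-0.0609,0],"yaw":0},{"slide":[0.1268,-0.0812,0],"yaw":0},{"slide":[0.1585,-0.1016,0],"yaw":0}]' >/dev/null
python3 -m jog '[{"slide":[0,0,0.02],"yaw":0},{"slide":[0,0,0.04],"yaw":0},{"slide":[0,0,0.06],"yaw":0},{"slide":[0,0,0.08],"yaw":0},{"slide":[0,0,0.08],"yaw":0}]'
python3 -c "
from h import *
to([.547,.2222,.1628],49)"
```

```text
time_s: 28.52
eef_pos: [0.5451, 0.221, 0.1871]
orientation: [0.0, 0.91, 0.414, -0.005]
wrist_force: [-0.7, -0.6, -1.3]
opening: 0.299
grasp_force: 45.9
at [0.5451 0.221  0.1871] H 48.87 -> slide [0.0022 0.0006 0.0243] yaw -0.002 F [-0.74 -0.59 -1.31] M [-0.047  0.105 -0.006] t 28.52
```

```bash
python3 -m jog '[{"slide":[0,0,0],"yaw":0},{"slide":[0.001,0,0.005],"yaw":0},{"slide":[0.001,0,0.010],"yaw":0},{"slide":[0.001,0,0.015],"yaw":0},{"slide":[0.001,0,0.02],"yaw":0}]'
python3 -m jog '[{"slide":[0,0,0.004],"yaw":0},{"slide":[0,0,0.008],"yaw":0},{"slide":[0,0,0.012],"yaw":0},{"slide":[0,0,0.016],"yaw":0},{"slide":[0,0,0.02],"yaw":0}]'
python3 -c "
from h import *
to([.547,.2222,.1008],49)"
```

```text
time_s: 28.93
eef_pos: [0.5488, 0.2232, 0.1717]
orientation: [0.0, 0.91, 0.414, 0.001]
wrist_force: [-0.7, 0.2, -0.4]
opening: 0.3
grasp_force: 45.9
time_s: 29.35
eef_pos: [0.5485, 0.2231, 0.151]
orientation: [-0.0, 0.91, 0.414, 0.0]
wrist_force: [-0.0, -1.0, -1.6]
opening: 0.299
grasp_force: 45.9
at [0.5485 0.2231 0.151 ] H 48.92 -> slide [-0.0016 -0.0005  0.0502] yaw -0.001 F [-0.04 -1.05 -1.64] M [-0.053  0.021 -0.036] t 29.35
```

```bash
python3 -m jog '[{"slide":[-0.001,0,0.008],"yaw":0},{"slide":[-0.001,0,0.018],"yaw":0},{"slide":[-0.001,0,0.028],"yaw":0},{"slide":[-0.001,0,0.038],"yaw":0},{"slide":[-0.001,0,0.046],"yaw":0}]'
python3 -m jog '[{"slide":[0,0,0.001],"yaw":0},{"slide":[0,0,0.002],"yaw":0},{"slide":[0,0,0.003],"yaw":0},{"slide":[0,0,0.004],"yaw":0},{"slide":[0,0,0.004],"yaw":0}]'
python3 -c "
from h import *
to([.547,.2222,.1008],49)"
```

```text
time_s: 29.77
eef_pos: [0.5472, 0.2221, 0.1037]
orientation: [-0.0, 0.91, 0.414, -0.001]
wrist_force: [0.8, 0.2, -0.3]
opening: 0.303
grasp_force: 45.9
time_s: 30.18
eef_pos: [0.548, 0.2225, 0.1017]
orientation: [-0.0, 0.91, 0.414, 0.0]
wrist_force: [-0.1, 0.8, -1.4]
opening: 0.3
grasp_force: 45.9
at [0.548  0.2225 0.1017] H 48.92 -> slide [-0.0009 -0.0006  0.0009] yaw -0.001 F [-0.1   0.77 -1.42] M [ 0.014 -0.009 -0.005] t 30.18
```

```bash
python3 -m jog '[{"slide":[0,0,0.0005],"yaw":0},{"slide":[0,0,0.001],"yaw":0},{"slide":[0,0,0.0012],"yaw":0},{"slide":[0,0,0.0012],"yaw":0},{"slide":[0,0,0.0012],"yaw":0}]'
python3 -m jog '[{"slide":[0,0,0],"yaw":0},{"slide":[0,0,0],"yaw":0},{"slide":[0,0,0],"yaw":0},{"slide":[0,0,0],"yaw":0},{"slide":[0,0,0],"yaw":0}]' 0.05 20
python3 -m jog '[{"slide":[0,0,0],"yaw":0},{"slide":[0,0,0],"yaw":0},{"slide":[0,0,-0.01],"yaw":0},{"slide":[0,0,-0.03],"yaw":0},{"slide":[0,0,-0.05],"yaw":0}]'
python3 -m jog '[{"slide":[0,0,-0.03],"yaw":0},{"slide":[0,0,-0.06],"yaw":0},{"slide":[0,0,-0.09],"yaw":0},{"slide":[0,0,-0.12],"yaw":0},{"slide":[0,0,-0.15],"yaw":0}]'
python3 -c "
from h import *
to([.42,.35,.3],49)"
```

```text
time_s: 30.6
eef_pos: [0.548, 0.2225, 0.1008]
orientation: [0.0, 0.91, 0.414, 0.0]
wrist_force: [-0.5, -1.1, 5.3]
opening: 0.299
grasp_force: 46.5
time_s: 31.02
eef_pos: [0.5477, 0.2223, 0.0999]
orientation: [-0.0, 0.91, 0.414, -0.0]
wrist_force: [-0.0, 0.6, -0.3]
opening: 0.586
grasp_force: 0.0
time_s: 31.43
eef_pos: [0.5473, 0.2221, 0.1507]
orientation: [-0.0, 0.91, 0.414, -0.001]
wrist_force: [0.9, -0.3, 0.5]
opening: 0.584
grasp_force: 0.0
time_s: 31.85
eef_pos: [0.5474, 0.2223, 0.3027]
orientation: [-0.0, 0.91, 0.414, 0.0]
wrist_force: [0.4, 0.1, -0.2]
opening: 0.587
grasp_force: 0.0
at [0.5474 0.2223 0.3027] H 48.93 -> slide [ 0.0126 -0.18    0.0027] yaw -0.001 F [ 0.37  0.09 -0.24] M [ 0.018 -0.043 -0.031] t 31.85
```

Released cleanly at the home height of 0.1008. I move aside and check both cameras.

```bash
python3 -m jog '[{"slide":[0,-0.035,0],"yaw":0},{"slide":[0.003,-0.07,0],"yaw":0},{"slide":[0.006,-0.105,0],"yaw":0},{"slide":[0.01,-0.14,0],"yaw":0},{"slide":[0.012,-0.18,0],"yaw":0}]'
python3 - <<'E'
from h import *
t=cam("top",3);s=cam("side",3)
a=cv2.resize(t["frame"][145:220,225:435],None,fx=3.8,fy=3.8,interpolation=cv2.INTER_CUBIC)
b=cv2.resize(s["frame"][150:275,250:350],None,fx=2.5,fy=2.5,interpolation=cv2.INTER_CUBIC)
j=cv2.resize(t["frame"][160:206,352:416],None,fx=6.8,fy=6.8,interpolation=cv2.INTER_CUBIC)
o=np.zeros((600,800,3),np.uint8);o[:a.shape[0],:a.shape[1]]=a;o[286:286+b.shape[0],:b.shape[1]]=b[:314];o[286:286+j.shape[0],300:300+j.shape[1]]=j[:314]
cv2.imwrite("pics/end.png",o[:,:,::-1]);m()
E
```

```text
time_s: 32.27
eef_pos: [0.4197, 0.3499, 0.3011]
orientation: [0.0, 0.911, 0.413, 0.001]
wrist_force: [1.5, 0.1, -0.4]
opening: 0.58
grasp_force: 0.0
H 48.81 p [0.4209 0.3486 0.3006] F [ 1.   0.1 -0.8] Mz -0.019 qd 0.015 q7 -1.58
```

View pics/end.png

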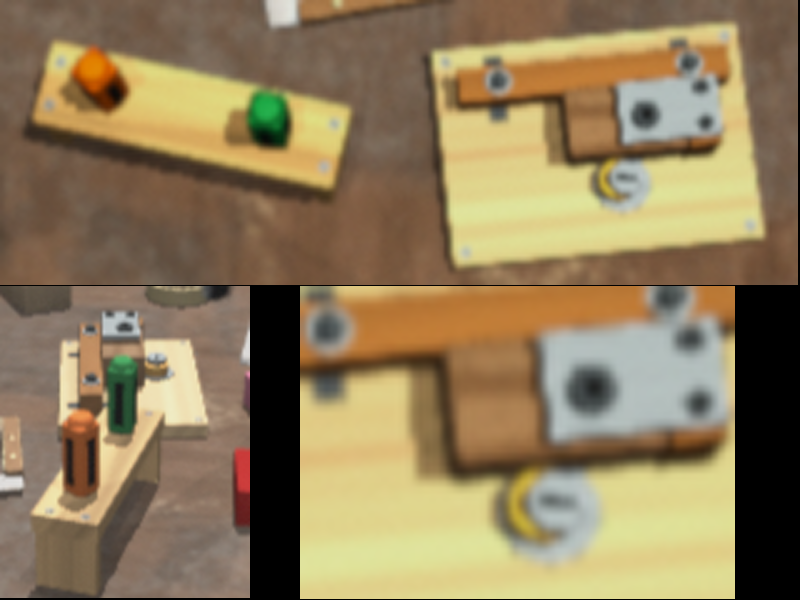

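The picture shows:
- **Drivers:** the orange one is seated in its hole at crop (97,75) and the green one is untouched.
- **Block:** it is against the end stop.
- **Cam:** it is turned, with its slot now across the jig.

```bash
python3 -c "
from bench import arm
print(arm.hand_in())"
```

```text
the job is handed in; nothing more can be done
None
```

I handed the job in at about 33 s: the block is against the end stop, the cam is clamped at a torque reading of about 0.2–0.25 N m (0.2 is snug, over 0.3 bruises), the orange driver is back in its rack hole, and the green one was not touched.

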